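# Take the hand nut of unknown thread off the juicer and keep hold of it

## Task

The juicer is to be stripped for washing: unscrew the black hand nut that clamps its strainer basket, and lift it off. Nobody remembers whether this machine has an ordinary or a left-hand thread, so if the nut soon stops dead one way, turn it the other way until it lifts freely. Finish still holding the nut in the gripper, well clear above the juicer's spindle, with the basket left seated in its bowl and the cover, the glass and the lemons where they are.

Things in the scene. Friction and masses are not known exactly. Their poses are not given: they have to be found in the camera images.
- nut_grip (a point): the black hand nut, loose once unscrewed: a round fluted plastic knob 52 mm across, 56 mm tall, 90 g, seated on the basket's hub. The point is on its axis, 42 mm above its underside and 14 mm below its top: the middle of the solid, 29 mm high grip; below that is a hollow skirt 50 mm across. z is up, x along its two hidden inner lugs
- thread (a point): free end of the spindle, inside the nut, 25 mm above its seat. The two-start thread is right- or left-handed at random each run; nothing shows which. The wrong way the nut stops dead within about 10 degrees; the right way it turns easily, and 65 to 115 degrees from the start (90 is best) it lifts straight off. Before that it cannot be pulled off; past about 125 it meets a stop
- spindle (a point): the juicer's fixed vertical axis, at the nut's seat, 126 mm above the worktop (the nut's grip point starts 42 mm above it). The spindle does not turn. White motor base 170 mm across; open steel bowl 168 mm across, rim 141 mm up; grey pulp bin centred 116 mm along +x, 66 x 132 mm, top 169 mm up; spout along +y. Place and yaw vary
- basket_hub (a point): the steel strainer basket, loose in the bowl under the nut: 136 mm across, rim 138 mm above the worktop; the point is the centre of its hub's top, where the nut sits. z is up. It is to stay
- cover_mid (a point): the juicer's white cover with its feed tube and grey pusher, standing loose on the worktop right of the juicer: 160 mm across, 110 mm tall; the point is on its axis 50 mm up. To be left alone
- glass_mid (a point): a loose clear tumbler under the juice spout, 68 mm across, 82 mm tall; the point is on its axis half-way up. To be left alone
- lemon_l_mid (a point): a loose lemon 76 x 56 x 55 mm on the round wooden board at the right; the point is its centre. To be left alone
- lemon_r_mid (a point): the second loose lemon on the board, 78 x 55 x 56 mm; the point is its centre. To be left alone
Things that resemble listed ones, but are neither listed nor needed, are in the scene too. What is shaped like the part that bears nut_grip but red is not meant.

How it is judged:
By the outcome, as a careful person would: the job done as asked, in the order asked, and still so for the second after the job is handed in, while the arm keeps its last pose, push and grip.
It also fails if it takes over 48 s, if anything falls off the work surface, if the arm or the gripper's body presses on something with over 40 N, if the wrist force passes 120 N, or if a joint passes its speed limit or range.

## Robot

A 6-joint arm with a two-finger parallel gripper is mounted at the origin on a cart in front of the work surface, level with it; the furniture and walls round the work are solid. World frame = base frame: x ahead of the robot, y to its left, z up, the work surface at z = 0. Lengths are in m, angles in degrees, forces in N, time in s.
With the tool pointing down it reaches from about 0.375 to 0.825 m from the base axis. Payload 5.5 kg.
Tool frame: the origin (TCP) lies midway between the tips of the shut fingers; the grasp point (between the pads) lies 19 mm behind it; z points along the fingers, y is the line along which they close (so a half turn about z gives the same grasp; the last joint's range is limited). The gripper opens to 85 mm and grips with 20 to 120 N. Pads are 22 mm wide; open, the fingers measure 114 mm over their backs; the gripper's body (76 mm by 85 mm) begins 54 mm behind the grasp point. The pads swing forward as they close: fully open they stand 13 mm farther back than shut.
Start: joints at [76.719, 17.962, -2.699, 69.339, 0, 90], TCP at [0.138, 0.584, 0.209] pointing down, gripper open.
Joint ranges: [-152.73, 152.73], [-39.44, 99.34], [-58.76, 71.6], [-118.89, 123.64], [-81.53, 83.1], [-180, 180]. Speed limits (degrees/s): [136.94, 136.94, 172.46, 180, 180, 180].

## Interface

Orientations are given as [roll, pitch, yaw] about the fixed x, y, z axes, in that order (R = Rz(yaw) Ry(pitch) Rx(roll)).
In Python, from cell import robot gives the robot as it stands.
- The arm moves only by the tool carry_out, never from a script. Its argument "rows" is a list of rows, each a list of 7 numbers: the turn, a rotation vector about the world's x, y, z in rad, then the shift along the world's x, y, z in cm, then the finger opening in cm, from 0 to 8.54. A call has 1 to 12 rows; each row shifts and turns the commanded pose from where the row before left it; what a row does not reach is not made up. A row lasts 1/12 s, in which the tool goes at most 41.7 mm and 7.16 degrees, less where a joint would pass 70% of its speed; a pose out of reach is approached as far as the arm can. A call with a gripper value outside its range is refused whole. The fingers move at their own pace and stop on an object; "force" is the grip in N (left out, the last holds). Time passes only in rows, so rows that do not move let the fingers close. It gives the time, the measured TCP pose, the force, the opening and the grip force at its end, in the units of the state.
- robot.get_obs(): the state, without advancing time (a new reading comes with each control period).
- robot.snapshot(name): name is "scene" or "side" or "wrist"; returns a dict with "img" (480x640x3 uint8, red, green, blue), "z_map" (480x640 float32, m along the optical axis (not along the pixel's ray), 0 where there is no reading), "fx", "fy", "cx", "cy" (pixels), "world_from_camera" (4x4, takes a point from camera to world coordinates). Camera axes: x right, y down, z forward; pixel columns grow to the right and rows downward; lengths in m; the calibration is good to about 2 mm. A picture is of the moment at which its call begins.
- robot.close_job(): hands the job in; it is judged then, once.
The state is a dict: "time": time; "qpos": joint angles; "dq": joint speeds; "tau": joint torques, N m; "tcp_pos": TCP position; "ee_rot": TCP orientation; "force": force on the tool from outside, world axes, zero at the start; "torque": the same for the moment, N m; "grip_width": finger opening in m; "grasp_force": force on a finger pad.
Only numpy, scipy, OpenCV 4.12 (cv2) and the standard library are available. Lean on these libraries where they do the work, as an engineer would, in place of code of your own. Each camera call takes 0.05 s, during which the arm holds its last target. There are 200 camera calls.

## Working session

There is one attempt and no reset: what is moved stays moved. The work goes in short steps, Python scripts to look and compute and a tool call to move; the robot and the scene stay as the last step left them, time stands still between calls to the robot, and variables do not carry over. Pictures are saved under pics/ and viewed, at most 10 in all, crops included, and the job is handed in when it is done.

Besides the shell and the picture viewer there is one more tool, called after ">>>" as name(argument=value, ...) on one line, values as JSON. carry_out: Moves the arm, as the interface text tells. Its arguments: {"type":"object","properties":{"rows":{"type":"array","items":{"type":"array","items":{"type":"number"}}},"force":{"type":"number"}},"required":["rows"]}

```bash
ls; mkdir -p pics
cat > h.py <<'E'
import numpy as np, cv2
from cell import robot
def snap(n,f=None):
    s=robot.snapshot(n); np.savez('last_%s.npz'%n,**{k:np.array(v) for k,v in s.items()})
    if f: cv2.imwrite('pics/'+f,cv2.cvtColor(s['img'],cv2.COLOR_RGB2BGR))
    return s
def load(n): return dict(np.load('last_%s.npz'%n))
def pt(s,u,v,z=None):
    if z is None: z=s['z_map'][int(v),int(u)]
    p=np.array([(u-s['cx'])/s['fx']*z,(v-s['cy'])/s['fy']*z,z,1]); return (s['world_from_camera']@p)[:3]
def ray(s,u,v):
    M=s['world_from_camera']; d=M[:3,:3]@np.array([(u-s['cx'])/s['fx'],(v-s['cy'])/s['fy'],1]); return M[:3,3],d/np.linalg.norm(d)
def cloud(s):
    v,u=np.mgrid[:480,:640]; z=s['z_map']
    P=np.stack([(u-s['cx'])/s['fx']*z,(v-s['cy'])/s['fy']*z,z],-1)
    return P@s['world_from_camera'][:3,:3].T+s['world_from_camera'][:3,3]
E
python3 - <<'E'
from h import *
a=snap('scene','scene0.png'); b=snap('side','side0.png')
print(robot.get_obs())
for s in (a,b): print(s['world_from_camera'].round(3), s['fx'])
E
```

```text
pics
{'time': 0.1, 'qpos': array([ 7.67178359e+01,  1.79997865e+01, -2.74884680e+00,  6.93397879e+01,
        5.36103825e-04,  8.99983405e+01]), 'dq': array([ 0.02178628, -0.10977798,  0.18333591,  0.08202998, -0.01309409,
       -0.1118745 ]), 'tau': array([ 5.99746018e-04, -5.40766883e+01,  3.40541410e+01,  1.12623425e-02,
       -2.08704785e-05, -4.73584905e-08]), 'tcp_pos': array([0.13771686, 0.58340881, 0.20842184]), 'ee_rot': array([-1.79911579e+02, -5.38664231e-04,  1.66719495e+02]), 'force': array([-0.39123019,  1.0677834 , -0.46895638]), 'torque': array([ 0.03644224, -0.01769202,  0.02655643]), 'grasp_force': 0.0, 'grip_width': 0.0851341458211899}
[[ 0.886 -0.328  0.328  0.022]
 [-0.463 -0.612  0.641 -0.867]
 [-0.01  -0.72  -0.694  1.18 ]
 [ 0.     0.     0.     1.   ]] 584.3821575604184
[[-0.956 -0.257  0.145  0.359]
 [-0.295  0.808 -0.51   0.659]
 [ 0.014 -0.53  -0.848  1.093]
 [ 0.     0.     0.     1.   ]] 526.274529975846
```

View pics/scene0.png

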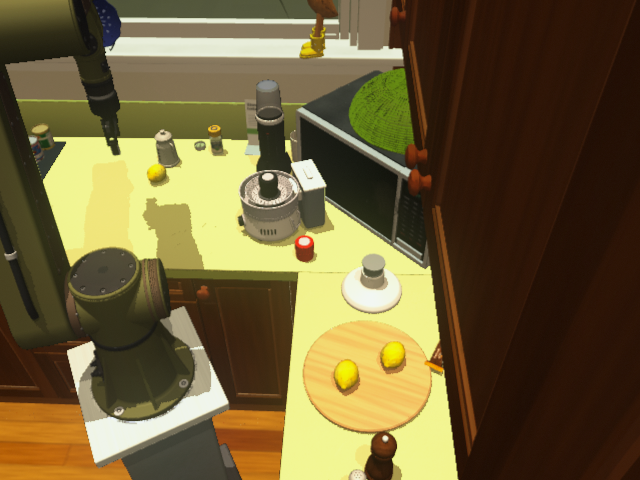

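View pics/side0.png

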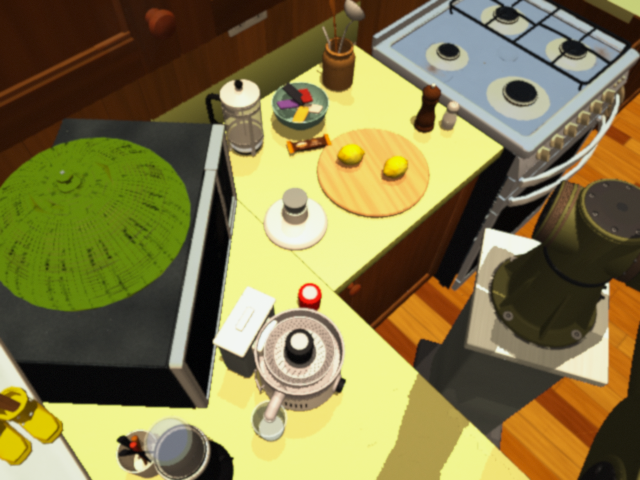

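Scene view: the juicer is at about (270,205), its black nut at (268,183), the bin at (309,190), and the red decoy at (304,247). Behind the juicer stands a tall blender at (270,135). Side view: the nut is at (299,344), the bin at (246,325), and the spout and glass at (268,415). Next I'll enlarge the nut in both views.

Run:
```python
from h import *
a=load('scene'); b=load('side')
A=cv2.resize(a['img'][160:210,240:290],(400,400),interpolation=cv2.INTER_CUBIC)
B=cv2.resize(b['img'][320:370,275:325],(400,400),interpolation=cv2.INTER_CUBIC)
cv2.imwrite('pics/crop0.png',cv2.cvtColor(np.hstack([A,B]),cv2.COLOR_RGB2BGR))
for s in (a,b):
    C=cloud(s); 
    for n,(u,v) in {'scene':{},}.get('x',{}).items(): pass
C=cloud(a);print('scene nut',C[174:180:2,266:272:2].reshape(-1,3).round(3))
C=cloud(b);print('side nut',C[336:350:4,293:308:5].reshape(-1,3).round(3))
# bin top, via side: points with z .16-.175 near bin
for s,(u0,u1,v0,v1) in ((a,(285,330,155,235)),(b,(215,275,290,375))):
    P=cloud(s)[v0:v1,u0:u1].reshape(-1,3); P=P[(P[:,2]>.160)&(P[:,2]<.176)].astype(np.float32)
    print(len(P),cv2.minAreaRect(P[:,:2]),P.mean(0))
```

```text
scene nut [[0.476 0.338 0.187]
 [0.48  0.333 0.188]
 [0.488 0.34  0.181]
 [0.474 0.334 0.183]
 [0.477 0.327 0.187]
 [0.482 0.325 0.186]
 [0.47  0.324 0.185]
 [0.473 0.318 0.187]
 [0.479 0.319 0.184]]
side nut [[0.491 0.325 0.182]
 [0.483 0.322 0.182]
 [0.474 0.319 0.181]
 [0.489 0.332 0.181]
 [0.48  0.33  0.182]
 [0.471 0.328 0.184]
 [0.487 0.34  0.181]
 [0.478 0.337 0.182]
 [0.469 0.334 0.18 ]
 [0.484 0.347 0.182]
 [0.476 0.344 0.18 ]
 [0.467 0.341 0.18 ]]Traceback (most recent call last):
  File "<stdin>", line 14, in <module>
cv2.error: OpenCV(4.12.0) /io/opencv/modules/imgproc/src/convhull.cpp:143: error: (-215:Assertion failed) total >= 0 && (depth == CV_32F || depth == CV_32S) in function 'convexHull'
```

View pics/crop0.png

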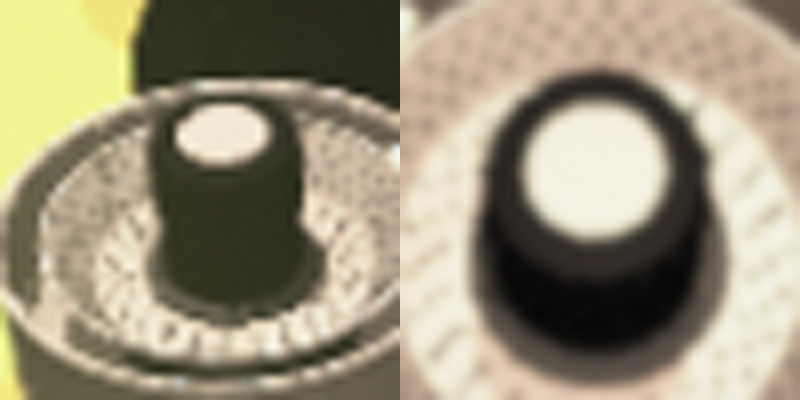

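The scene crop (left) shows the nut's white cap centred near (223,132), which is full-image (267.4,176.1). In the side crop the cap centre is near (195,170), which is full-image (299.0,340.9). Both caps look unobstructed, so I'll triangulate.

Run:
```python
from h import *
a=load('scene'); b=load('side')
o1,d1=ray(a,267.4,176.1); o2,d2=ray(b,299.0,340.9)
t=np.linalg.lstsq(np.stack([d1,-d2],1),o2-o1,rcond=None)[0]
p,q=o1+t[0]*d1,o2+t[1]*d2; print('cap',p.round(4),q.round(4),(p+q)/2)
for n,s,(u0,u1,v0,v1) in (('a',a,(285,330,155,235)),('b',b,(215,275,290,375))):
    P=cloud(s)[v0:v1,u0:u1].reshape(-1,3); P=P[(P[:,2]>.155)&(P[:,2]<.18)]
    print(n,len(P),cv2.minAreaRect(np.ascontiguousarray(P[:,:2],np.float32)[:,None]),P.mean(0))
# all high stuff within 0.2 of nut, z>0.15 : extents by angle
c=(p+q)[:2]/2
P=np.vstack([cloud(a).reshape(-1,3),cloud(b).reshape(-1,3)]); r=np.hypot(*(P[:,:2]-c).T)
k=(r<.3)&(r>.04)&(P[:,2]>.15); Q=P[k]; th=np.degrees(np.arctan2(Q[:,1]-c[1],Q[:,0]-c[0]))
for t0 in range(-180,180,20):
    m=(th>=t0)&(th<t0+20)
    if m.any(): print(t0,m.sum(),'rmin',np.percentile(r[k][m],2).round(3),'zmax',np.percentile(Q[m,2],98).round(3))
```

```text
cap [0.4772 0.3315 0.1831] [0.4777 0.3314 0.1832] [0.4774733  0.33149201 0.18312766]
a 775 ((0.6121998429298401, 0.31663644313812256), (0.15218451619148254, 0.10803858190774918), 81.42036437988281) [0.59581938 0.31260958 0.16330474]
b 2210 ((0.5929136276245117, 0.31445202231407166), (0.13255760073661804, 0.06730959564447403), 81.42938995361328) [0.59169911 0.31822672 0.16177864]
-60 78 rmin 0.098 zmax 0.165
-40 4456 rmin 0.097 zmax 0.337
-20 6989 rmin 0.096 zmax 0.359
0 6663 rmin 0.099 zmax 0.341
20 5909 rmin 0.121 zmax 0.283
40 744 rmin 0.2 zmax 0.315
60 4210 rmin 0.225 zmax 0.316
```

The cap top is at (0.4775, 0.3315, 0.183), in agreement with the text's 0.182. The juicer yaw is about -8.5°. I'll move above the nut and turn the wrist so joint 6 ends near 0, which leaves room to turn either way.

>>> carry_out(rows=[[0,0,0.07,2.8,-2.1,0.6,8.5],[0,0,0.07,2.8,-2.1,0.6,8.5],[0,0,0.07,2.8,-2.1,0.6,8.5],[0,0,0.07,2.8,-2.1,0.6,8.5]], force=60)

```text
time: 0.43
tcp_pos: [0.2505, 0.4987, 0.2329]
ee_rot: [-179.9, -0.0, -177.0]
force: [0.4, 0.2, 0.3]
grip_width: 0.0848
grasp_force: 0.0
```

```bash
python3 -c "
from h import *
o=robot.get_obs()
for k in ('time','qpos','tcp_pos','ee_rot'): print(k,np.round(o[k],4))"
```

```text
time 0.4333
qpos [ 6.33369e+01  1.29988e+01 -6.14300e+00  7.09146e+01 -6.00000e-03
  6.03206e+01]
tcp_pos [0.2505 0.4987 0.2329]
ee_rot [-1.799480e+02 -2.270000e-02 -1.769837e+02]
```

>>> carry_out(rows=[[0,0,0.07,2.84,-2.09,0,8.5],[0,0,0.07,2.84,-2.09,0,8.5],[0,0,0.07,2.84,-2.09,0,8.5],[0,0,0.07,2.84,-2.09,0,8.5],[0,0,0.07,2.84,-2.09,0,8.5],[0,0,0.07,2.84,-2.09,0,8.5],[0,0,0.07,2.84,-2.09,0,8.5],[0,0,0.07,2.84,-2.09,0,8.5],[0,0,0,0,0,0,8.5],[0,0,0,0,0,0,8.5]])

```text
time: 1.27
tcp_pos: [0.478, 0.3313, 0.2325]
ee_rot: [180.0, -0.1, -145.4]
force: [-0.5, 0.1, 0.7]
grip_width: 0.0849
grasp_force: 0.0
```

Run:
```python
from h import *
s=snap('wrist','wrist0.png')
o=robot.get_obs()
for k in ('time','qpos','tcp_pos','ee_rot'): print(k,np.round(o[k],4))
C=cloud(s); P=C.reshape(-1,3); k=(P[:,2]>.176)&(P[:,2]<.19)&(np.hypot(P[:,0]-.4775,P[:,1]-.3315)<.04)
print(k.sum(),P[k].mean(0), cv2.minEnclosingCircle(P[k][:,:2].astype(np.float32)) if k.any() else 0)
print(s['world_from_camera'].round(3))
```

```text
time 1.3167
qpos [ 3.48374e+01  1.55456e+01 -2.89570e+00  7.16295e+01  3.01000e-02
  1.19400e-01]
tcp_pos [0.477  0.3322 0.2326]
ee_rot [ 1.79970e+02 -7.08000e-02 -1.45282e+02]
7006 [0.47570095 0.32875043 0.18080634] ((0.4770627021789551, 0.32972678542137146), 0.026853954419493675)
[[-0.568  0.784  0.25   0.414]
 [ 0.823  0.541  0.172  0.287]
 [ 0.     0.304 -0.953  0.396]
 [ 0.     0.     0.     1.   ]]
```

View pics/wrist0.png

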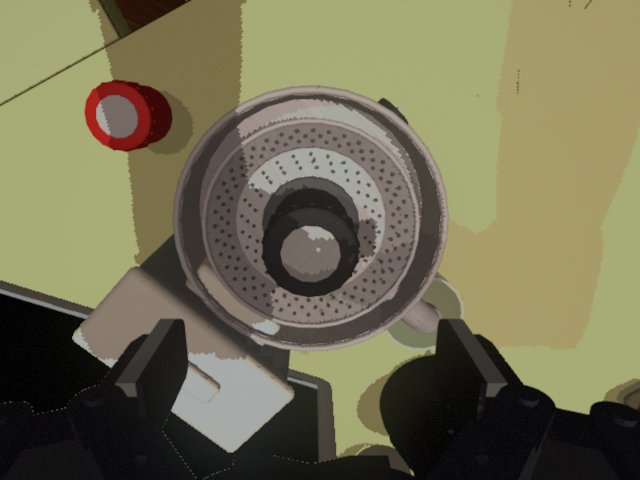

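In the wrist view the nut's cap is at (310,251), midway between the fingers, which are at about (150,370) and (470,370). The bin and glass are clear of the fingers. The position agrees to within 2 mm, so I'll descend and close.

>>> carry_out(rows=[[0,0,0,0,-0.1,-1.7,8.5],[0,0,0,0,0,-1.7,8.5],[0,0,0,0,0,-1.7,8.5],[0,0,0,0,0,-1.7,8.5],[0,0,0,0,0,-1.0,8.5],[0,0,0,0,0,-0.9,8.5],[0,0,0,0,0,0,8.5]])

```text
time: 1.9
tcp_pos: [0.4754, 0.3317, 0.1445]
ee_rot: [180.0, -0.2, -145.1]
force: [-0.3, -0.2, -0.9]
grip_width: 0.0849
grasp_force: 0.0
```

>>> carry_out(rows=[[0,0,0,0,0,0,4.5],[0,0,0,0,0,0,4.5],[0,0,0,0,0,0,4.5],[0,0,0,0,0,0,4.5],[0,0,0,0,0,0,4.5],[0,0,0,0,0,0,4.5],[0,0,0,0,0,0,4.5],[0,0,0,0,0,0,4.5]], force=60)

```text
time: 2.57
tcp_pos: [0.4779, 0.3322, 0.1479]
ee_rot: [180.0, 0.1, -145.2]
force: [-0.4, -1.6, 5.1]
grip_width: 0.0492
grasp_force: 61.5
```

Run:
```python
from h import *
o=robot.get_obs()
for k in ('time','qpos','tcp_pos','ee_rot','force','torque','grip_width','grasp_force'): print(k,np.round(o[k],4))
snap('wrist','wrist1.png')
```

```text
time 2.5667
qpos [ 3.48012e+01  1.76656e+01 -1.12429e+01  6.09471e+01  2.90000e-03
 -2.99000e-02]
tcp_pos [0.4779 0.3322 0.1479]
ee_rot [ 1.799972e+02  1.444000e-01 -1.451689e+02]
force [-0.3923 -1.6329  5.1168]
torque [-0.101   0.2455  0.0003]
grip_width 0.0492
grasp_force 61.4747
```

View pics/wrist1.png

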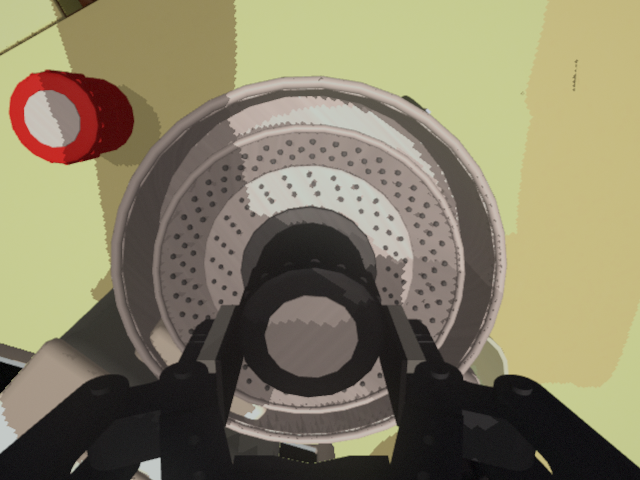

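The pads hold the nut's grip centred at (311,330), and the basket is undisturbed. Now a trial turn of +11° (the ordinary unscrewing direction).

>>> carry_out(rows=[[0,0,0.05,0,0,0,4.5],[0,0,0.05,0,0,0,4.5],[0,0,0.05,0,0,0,4.5],[0,0,0.05,0,0,0,4.5],[0,0,0,0,0,0,4.5],[0,0,0,0,0,0,4.5]])

```text
time: 3.12
tcp_pos: [0.4772, 0.3325, 0.1479]
ee_rot: [179.9, 0.1, -133.8]
force: [-3.4, -0.6, 8.2]
grip_width: 0.0492
grasp_force: 62.9
```

```bash
cat > st.py <<'E'
from h import *
o=robot.get_obs()
for k in ('time','qpos','tcp_pos','ee_rot','force','torque','grip_width','grasp_force'): print(k,np.round(o[k],4))
E
python3 st.py
```

```text
time 3.1167
qpos [ 34.8096  17.6626 -11.2526  60.9751   0.0942 -11.3989]
tcp_pos [0.4772 0.3325 0.1479]
ee_rot [ 1.799294e+02  1.262000e-01 -1.337915e+02]
force [-3.3838 -0.5526  8.1793]
torque [ 0.1398  0.8075 -0.5179]
grip_width 0.0492
grasp_force 62.9343
```

>>> carry_out(rows=[[0,0,0.04,0,0,0,4.5],[0,0,0.04,0,0,0,4.5],[0,0,0,0,0,0,4.5],[0,0,0,0,0,0,4.5]])

```text
time: 3.45
tcp_pos: [0.4776, 0.332, 0.1483]
ee_rot: [-180.0, 0.1, -129.1]
force: [-2.5, -1.9, 10.6]
grip_width: 0.0492
grasp_force: 63.2
```

```bash
python3 st.py; python3 -c "
from h import *
snap('wrist','wrist2.png')"
```

```text
time 3.45
qpos [ 3.48098e+01  1.76353e+01 -1.12358e+01  6.10006e+01 -1.11000e-02
 -1.60693e+01]
tcp_pos [0.4776 0.332  0.1483]
ee_rot [-1.799538e+02  1.202000e-01 -1.291208e+02]
force [-2.4948 -1.9183 10.5647]
torque [-0.3802  0.6959  0.0899]
grip_width 0.0492
grasp_force 63.2459
```

There was no dead stop past 16°, and the torque is near zero. This looks like the right direction, so I'll continue with a slight lift to relieve the growing axial force.

>>> carry_out(rows=[[0,0,0.06,0,0,0.03,4.5],[0,0,0.06,0,0,0.03,4.5],[0,0,0.06,0,0,0.03,4.5],[0,0,0.06,0,0,0.03,4.5],[0,0,0,0,0,0,4.5],[0,0,0,0,0,0,4.5]])

```text
time: 4.0
tcp_pos: [0.478, 0.3311, 0.1484]
ee_rot: [-179.8, -0.0, -115.5]
force: [0.5, -3.7, 5.2]
grip_width: 0.0492
grasp_force: 63.0
```

```bash
python3 st.py; python3 -c "
from h import *
snap('wrist','wrist3.png')"
```

```text
time 4.0
qpos [ 34.788   17.6557 -11.1874  61.0845  -0.1329 -29.7246]
tcp_pos [0.478  0.3311 0.1484]
ee_rot [-1.798487e+02 -2.900000e-03 -1.154875e+02]
force [ 0.4735 -3.7143  5.1836]
torque [-1.124  -0.3283  0.0333]
grip_width 0.0492
grasp_force 63.0371
```

>>> carry_out(rows=[[0,0,0.08,0,-0.03,0.03,4.5],[0,0,0.08,0,-0.03,0.03,4.5],[0,0,0.08,0,0,0.03,4.5],[0,0,0.08,0,0,0.03,4.5],[0,0,0.08,0,0,0.03,4.5],[0,0,0.08,0,0,0.03,4.5],[0,0,0,0,0,0,4.5],[0,0,0,0,0,0,4.5]])

```text
time: 4.72
tcp_pos: [0.4777, 0.3329, 0.1496]
ee_rot: [-179.9, 0.2, -88.0]
force: [0.6, 4.5, -1.1]
grip_width: 0.0492
grasp_force: 63.1
```

```bash
python3 st.py
```

```text
time 4.7167
qpos [ 34.8024  17.6167 -11.078   61.1467   0.1238 -57.2335]
tcp_pos [0.4777 0.3329 0.1496]
ee_rot [-179.9337    0.1899  -87.9639]
force [ 0.6393  4.5407 -1.094 ]
torque [ 1.0323 -0.6158 -0.3935]
grip_width 0.0492
grasp_force 63.1079
```

>>> carry_out(rows=[[0,0,0.096,0,0.03,0.02,4.5],[0,0,0.096,0,0,0.02,4.5],[0,0,0.096,0,0,0.02,4.5],[0,0,0.096,0,0,0.02,4.5],[0,0,0.096,0,0,0.02,4.5],[0,0,0.096,0,0,0.02,4.5],[0,0,0,0,0,0,4.5],[0,0,0,0,0,0,4.5]])

```text
time: 5.38
tcp_pos: [0.4821, 0.3265, 0.1505]
ee_rot: [-179.9, -0.8, -55.2]
force: [15.1, -13.6, -3.0]
grip_width: 0.046
grasp_force: 59.6
```

```bash
python3 st.py; python3 -c "
from h import *
snap('wrist','wrist4.png')"
```

```text
time 5.3833
qpos [ 34.5873  17.6144 -10.9598  61.3008  -0.79   -90.2576]
tcp_pos [0.4821 0.3265 0.1505]
ee_rot [-179.8786   -0.7905  -55.1569]
force [ 15.0805 -13.645   -2.9768]
torque [-3.1718 -3.1636 -0.0872]
grip_width 0.046
grasp_force 59.6294
```

Run:
```python
import cv2,numpy as np
I=[cv2.imread('pics/wrist%d.png'%i)[130:430,160:460] for i in (1,2,3,4)]
cv2.imwrite('pics/m.png',np.vstack([np.hstack(I[:2]),np.hstack(I[2:])]))
```

```text
(no output)
```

View pics/m.png

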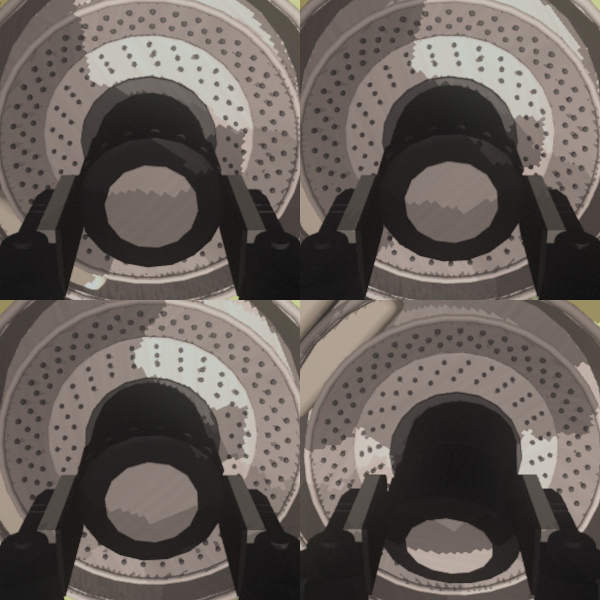

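In the last tile the cap has slid away from the camera between the pads and looks foreshortened. I'll quantify the nut's pose from depth before moving on.

```bash
python3 - <<'E'
from h import *
w=snap('wrist','wrist5.png'); a=snap('scene'); b=snap('side')
W=cloud(w)
# cap: bright patch in wrist at approx full coords (310..., 375)
for (u,v) in ((310,365),(310,375),(310,385),(285,375),(335,375),(310,335),(310,300),(310,270)): print(u,v,W[v,u].round(4),w['img'][v,u])
for n,s in (('w',w),('a',a),('b',b)):
    P=cloud(s).reshape(-1,3); I=s['img'].reshape(-1,3).astype(int)
    k=(np.hypot(P[:,0]-.4775,P[:,1]-.3315)<.04)&(P[:,2]>.165)&(P[:,2]<.2)&(I.min(1)>75)
    Q=P[k]
    if k.sum()>8:
        c=np.median(Q,0); u,sv,vt=np.linalg.svd(Q-Q.mean(0)); print(n,k.sum(),Q.mean(0).round(4),'normal',vt[2].round(3),sv.round(4))
A=cv2.resize(a['img'][140:215,225:325],(400,300),interpolation=cv2.INTER_CUBIC)
B=cv2.resize(b['img'][300:375,250:350],(400,300),interpolation=cv2.INTER_CUBIC)
cv2.imwrite('pics/c2.png',cv2.cvtColor(np.vstack([np.hstack([A,B]),np.hstack([w['img'][180:480,120:520],w['img'][180:480,120:520]])]),cv2.COLOR_RGB2BGR))
E
python3 st.py
```

```text
310 365 [0.4767 0.3351 0.1831] [111 100  95]
310 375 [0.4738 0.3391 0.1817] [113 102  98]
310 385 [0.4706 0.3439 0.1795] [186 171 163]
285 375 [0.4807 0.3451 0.1804] [110 100  94]
335 375 [0.4671 0.3334 0.183 ] [112 101  95]
310 335 [0.4852 0.3227 0.1888] [30 28 27]
310 300 [0.4895 0.3166 0.178 ] [23 22 23]
310 270 [0.492  0.3131 0.1602] [26 26 26]
w 4342 [0.4759 0.3373 0.1819] normal [-0.133  0.256  0.957] [0.8524 0.8064 0.1652]
b 271 [0.4737 0.3422 0.1812] normal [ 0.16 -0.3  -0.94] [0.1716 0.1349 0.0377]
time 5.5833
qpos [ 34.5821  17.6132 -10.9556  61.3004  -0.7792 -90.2412]
tcp_pos [0.4821 0.3266 0.1506]
ee_rot [-179.8724   -0.7798  -55.1785]
force [ 14.898  -13.2237  -2.7496]
torque [-3.225  -3.1631 -0.0234]
grip_width 0.0461
grasp_force 59.6321
```

View pics/c2.png

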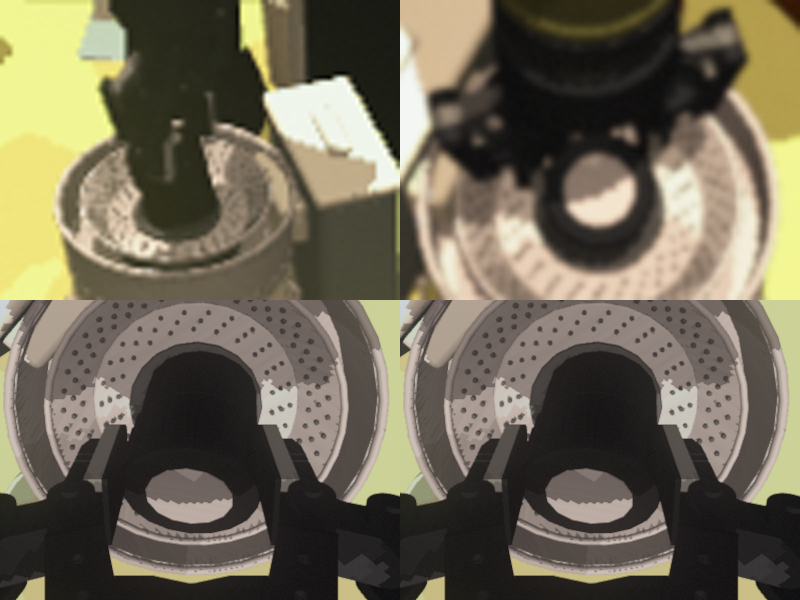

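The cap normal is tilted about 17° towards (-x,+y) and the pads now hold only the nut's edge. It squeezed out sideways, though the turn itself went smoothly to 90°. I'll open the fingers so it can settle back upright on the spindle, then re-measure.

>>> carry_out(rows=[[0,0,0,0,0,0,5.6],[0,0,0,0,0,0,6.2],[0,0,0,0,0,0,7.0],[0,0,0,0,0,0,8.0],[0,0,0,0,0,0,8.5],[0,0,0,0,0,0,8.5],[0,0,0,0,0,0,8.5],[0,0,0,0,0,0,8.5]])

```text
time: 6.25
tcp_pos: [0.4769, 0.3316, 0.1504]
ee_rot: [180.0, 0.0, -54.8]
force: [0.1, 0.7, -0.3]
grip_width: 0.0849
grasp_force: 0.0
```

```bash
cat > cap.py <<'E'
from h import *
w=snap('wrist','w_%d.png'%np.random.randint(1e6)); b=snap('side')
for n,s in (('w',w),('b',b)):
    P=cloud(s).reshape(-1,3); I=s['img'].reshape(-1,3).astype(int)
    k=(np.hypot(P[:,0]-.4775,P[:,1]-.3315)<.04)&(P[:,2]>.165)&(P[:,2]<.21)&(I.min(1)>75)
    Q=P[k]
    if k.sum()>8:
        u,sv,vt=np.linalg.svd(Q-Q.mean(0)); print(n,k.sum(),Q.mean(0).round(4),'circ',cv2.minEnclosingCircle(np.ascontiguousarray(Q[:,:2],np.float32)),'normal',vt[2].round(3),sv.round(4))
E
python3 cap.py; python3 st.py
```

```text
w 4280 [0.4751 0.3381 0.1814] circ ((0.47586506605148315, 0.3351588249206543), 0.027610469609498978) normal [-0.075  0.315  0.946] [0.5389 0.5341 0.0677]
b 258 [0.4747 0.34   0.1817] circ ((0.4746555984020233, 0.339498370885849), 0.01626458950340748) normal [-0.108  0.293  0.95 ] [0.1368 0.1244 0.0267]
time 6.35
qpos [ 3.48034e+01  1.75843e+01 -1.10131e+01  6.14006e+01  2.20000e-03
 -9.03483e+01]
tcp_pos [0.477  0.3316 0.1504]
ee_rot [-1.79998e+02  2.10000e-03 -5.48483e+01]
force [ 0.0371 -0.9041  0.1424]
torque [-0.0193  0.0104  0.0111]
grip_width 0.0848
grasp_force 0.0
```

Run:
```python
from h import *
a=snap('scene')
w=load('wrist'); b=load('side')
A=cv2.resize(a['img'][155:215,235:315],(400,300),interpolation=cv2.INTER_CUBIC)
B=cv2.resize(b['img'][315:375,260:340],(400,300),interpolation=cv2.INTER_CUBIC)
L=np.vstack([A,B]); R=cv2.resize(w['img'][:, 120:520],(400,480)); R=np.vstack([R,np.zeros((120,400,3),np.uint8)])
cv2.imwrite('pics/c3.png',cv2.cvtColor(np.hstack([L,R]),cv2.COLOR_RGB2BGR))
```

```text
(no output)
```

View pics/c3.png

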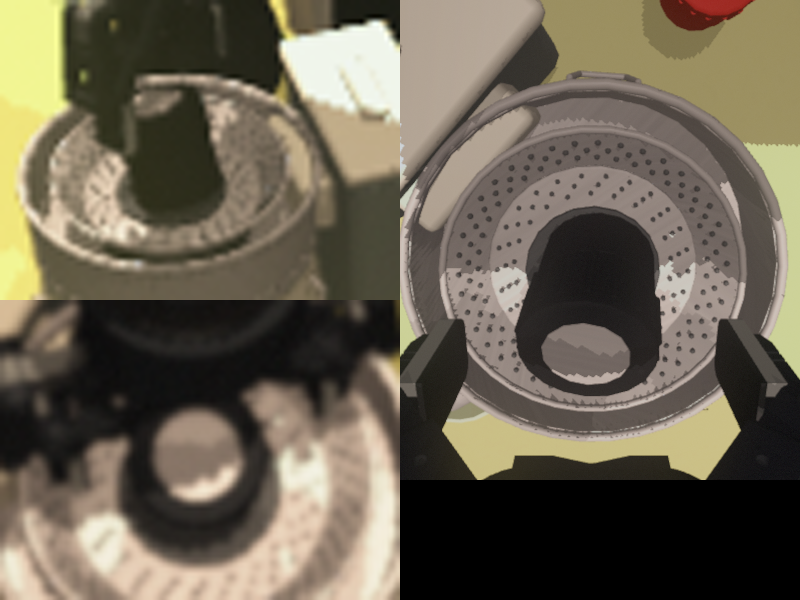

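The nut leans about 18°, with its top towards (-0.09, 0.30), pivoting near the spindle tip. I'll line the open gripper up with the tilted nut (yaw, then tilt) and regrip it centred.

>>> carry_out(rows=[[0,0,-0.1,0,0,0,8.5],[0,0,-0.1,0,0,0,8.5],[0,0,-0.1,0,0,0,8.5],[-0.1,-0.03,0,0.03,-0.08,-0.1,8.5],[-0.1,-0.03,0,0.03,-0.08,-0.1,8.5],[-0.1,-0.03,0,0.04,-0.1,-0.1,8.5],[0,0,0,0,0,0,8.5],[0,0,0,0,0,0,8.5]])

```text
time: 7.07
tcp_pos: [0.4772, 0.3301, 0.1462]
ee_rot: [179.5, -17.9, -71.8]
force: [0.4, -0.3, 0.2]
grip_width: 0.0848
grasp_force: 0.0
```

```bash
python3 st.py; python3 cap.py
python3 - <<'E'
from h import *
from scipy.spatial.transform import Rotation as R
o=robot.get_obs(); r=R.from_euler('xyz',o['ee_rot'],degrees=True).as_matrix()
print('tool axes x,y,z',r.T.round(3))
for n in (np.array([.4747,.3398,.1815]),): print('cap in tool frame mm',(r.T@(n-o['tcp_pos'])*1000).round(1))
E
```

```text
time 7.0667
qpos [ 44.2113  24.8104  -3.6589  70.0804 -15.8116 -62.7276]
tcp_pos [0.4772 0.3301 0.1462]
ee_rot [179.4776 -17.9158 -71.7893]
force [ 0.4076 -0.3077  0.2483]
torque [ 0.3479  0.0334 -0.0026]
grip_width 0.0848
grasp_force 0.0
w 6151 [0.4749 0.3383 0.1814] circ ((0.47614985704421997, 0.3357895612716675), 0.026775768026709557) normal [-0.074  0.309  0.948] [0.6388 0.6193 0.0696]
tool axes x,y,z [[ 0.294 -0.905  0.307]
 [-0.952 -0.307  0.007]
 [ 0.088 -0.294 -0.952]]
cap in tool frame mm [ -0.6   0.1 -36.1]
```

The gripper axis now matches the nut axis, with the cap offset under 1 mm. Closing gently.

>>> carry_out(rows=[[0,0,0,0,0,0,4.0],[0,0,0,0,0,0,4.0],[0,0,0,0,0,0,4.0],[0,0,0,0,0,0,4.0],[0,0,0,0,0,0,4.0],[0,0,0,0,0,0,4.0],[0,0,0,0,0,0,4.0],[0,0,0,0,0,0,4.0]], force=45)

```text
time: 7.83
tcp_pos: [0.4779, 0.3283, 0.1483]
ee_rot: [179.6, -17.9, -72.0]
force: [-3.4, -0.6, 6.8]
grip_width: 0.0502
grasp_force: 46.4
```

```bash
python3 st.py
```

```text
time 7.8333
qpos [ 44.066   24.6095  -3.6712  70.1826 -15.8641 -62.6547]
tcp_pos [0.4779 0.3283 0.1483]
ee_rot [179.6067 -17.925  -72.036 ]
force [-3.4104 -0.5616  6.8228]
torque [-0.2554  0.6913 -0.4969]
grip_width 0.0502
grasp_force 46.4207
```

Now I'll bring it upright about the spindle tip with a small lift and watch the forces.

>>> carry_out(rows=[[0.05,0.015,0,0,0.04,0.03,4.0],[0.05,0.015,0,0,0.04,0.03,4.0],[0.05,0.015,0,0,0.04,0.03,4.0],[0.05,0.015,0,0,0.04,0.03,4.0],[0.05,0.015,0,0,0.04,0.03,4.0],[0.05,0.015,0,0,0.04,0.03,4.0],[0,0,0,0,0,0,4.0]])

```text
time: 8.42
tcp_pos: [0.4757, 0.3321, 0.1481]
ee_rot: [179.8, 0.5, -72.1]
force: [-5.8, 10.5, -7.3]
grip_width: 0.05
grasp_force: 51.6
```

```bash
python3 st.py; python3 cap.py
```

```text
time 8.4167
qpos [ 34.5895  17.6362 -11.2543  61.1645   0.5474 -73.316 ]
tcp_pos [0.4757 0.3321 0.1481]
ee_rot [179.7902   0.5086 -72.0957]
force [-5.8348 10.4877 -7.3278]
torque [ 1.9008  1.1413 -0.0662]
grip_width 0.05
grasp_force 51.5938
w 6415 [0.4767 0.3305 0.1844] circ ((0.47846052050590515, 0.32536888122558594), 0.038500331342220306) normal [-0.181  0.564  0.806] [1.2519 0.8007 0.4135]
b 229 [0.4757 0.3358 0.182 ] circ ((0.4751441478729248, 0.33881959319114685), 0.03793767839670181) normal [-0.067  0.179  0.982] [0.1692 0.1082 0.0287]
```

```bash
cat > cap.py <<'E'
from h import *
def cap(s,n):
    P=cloud(s); I=s['img'].astype(int)
    k=((np.hypot(P[...,0]-.4775,P[...,1]-.3315)<.03)&(P[...,2]>.165)&(P[...,2]<.215)&(I.min(2)>70)).astype(np.uint8)
    N,L,st,_=cv2.connectedComponentsWithStats(k,connectivity=4)
    if N<2: return print(n,'none')
    i=1+np.argmax(st[1:,4]); Q=P[L==i].astype(float)
    for _ in range(4):
        c=Q.mean(0); vt=np.linalg.svd(Q-c)[2] if len(Q)<3000 else np.linalg.eigh(np.cov((Q-c).T))[1].T[::-1]
        d=abs((Q-c)@vt[2]); Q=Q[d<=max(.0015,np.percentile(d,85))] if _<3 else Q
    m=vt[2]*np.sign(vt[2][2]); print(n,len(Q),st[i],'c',Q.mean(0).round(4),'n',m.round(3),'tilt',np.degrees(np.arccos(m[2])).round(1))
cap(snap('wrist','w_%d.png'%np.random.randint(1e6)),'w'); cap(snap('side'),'b')
E
python3 cap.py
```

```text
w 4905 [ 265  311   93   68 4913] c [0.4756 0.3332 0.1817] n [-0.071  0.209  0.975] tilt 12.8
b 143 [291 337  18  15 226] c [0.475  0.3356 0.1822] n [-0.094  0.208  0.974] tilt 13.2
```

The tool is upright, but the nut rotated in the pads and still leans 13°. I'll try a gentle lift to see whether it comes off.

>>> carry_out(rows=[[0,0,0,0,0,0.1,4.0],[0,0,0,0,0,0.1,4.0],[0,0,0,0,0,0.1,4.0],[0,0,0,0,0,0.1,4.0],[0,0,0,0,0,0,4.0]])

```text
time: 9.03
tcp_pos: [0.4755, 0.3319, 0.1486]
ee_rot: [179.6, 0.2, -72.0]
force: [1.3, 10.6, -28.3]
grip_width: 0.0494
grasp_force: 52.9
```

```bash
python3 st.py; python3 cap.py
```

```text
time 9.0333
qpos [ 34.7606  17.8072 -10.9603  61.5239   0.2588 -73.235 ]
tcp_pos [0.4755 0.3319 0.1486]
ee_rot [ 1.796464e+02  1.638000e-01 -7.200560e+01]
force [  1.3046  10.6274 -28.3476]
torque [ 2.1708 -0.7581 -0.1301]
grip_width 0.0494
grasp_force 52.93
w 4950 [ 265  310   93   69 4952] c [0.4755 0.3331 0.1819] n [-0.071  0.204  0.976] tilt 12.5
b 139 [291 337  18  15 221] c [0.4742 0.3358 0.182 ] n [-0.07   0.178  0.982] tilt 11.0
```

It holds against 28 N, so it is still caught. I'll release it, turn the gripper -90° so the flat pads close along the lean direction and square the nut up, then regrip.

>>> carry_out(rows=[[0,0,0,0,0,-0.3,4.0],[0,0,0,0,0,-0.2,4.0],[0,0,0,0,0,0,6.5],[0,0,0,0,0,0,8.5],[0,0,0,0,0,0,8.5],[0,0,0,0,0,0,8.5]])

```text
time: 9.63
tcp_pos: [0.4785, 0.331, 0.1485]
ee_rot: [-180.0, -0.0, -72.1]
force: [-0.3, -1.1, -0.1]
grip_width: 0.0854
grasp_force: 0.0
```

>>> carry_out(rows=[[0,0,-0.123,0,0,0,8.5],[0,0,-0.123,0,0,0,8.5],[0,0,-0.123,0,0,0,8.5],[0,0,-0.123,0,0,0,8.5],[0,0,-0.123,0,0,0,8.5],[0,0,-0.123,0,0,0,8.5],[0,0,-0.123,0,0,0,8.5],[0,0,-0.123,0,0,0,8.5],[0,0,-0.123,0,0,0,8.5],[0,0,-0.123,0,0,0,8.5],[0,0,-0.123,0,0,0,8.5],[0,0,-0.123,0,0,0,8.5]])

```text
time: 10.63
tcp_pos: [0.4784, 0.3311, 0.1484]
ee_rot: [-180.0, 0.0, -157.0]
force: [-0.1, -0.5, -0.0]
grip_width: 0.0848
grasp_force: 0.0
```

```bash
python3 st.py; python3 cap.py
```

```text
time 10.6333
qpos [ 3.46925e+01  1.77285e+01 -1.10948e+01  6.11475e+01 -1.67000e-02
  1.16770e+01]
tcp_pos [0.4784 0.3311 0.1484]
ee_rot [-1.799896e+02  3.200000e-02 -1.569844e+02]
force [-0.0947 -0.4539 -0.0435]
torque [ 0.0531 -0.0012  0.0259]
grip_width 0.0848
grasp_force 0.0
w 5513 [ 284  294   88   82 5536] c [0.4743 0.3354 0.1816] n [-0.076  0.245  0.967] tilt 14.8
b 2 [312 338   1   2   2] c [0.4567 0.3194 0.1816] n [-0.531  0.533  0.658] tilt 48.8
```

>>> carry_out(rows=[[0,0,-0.08,-0.05,0.05,-0.1,6.5],[0,0,0,0,0,0,6.0],[0,0,0,0,0,0,5.5],[0,0,0,0,0,0,5.0],[0,0,0,0,0,0,4.0],[0,0,0,0,0,0,4.0],[0,0,0,0,0,0,4.0],[0,0,0,0,0,0,4.0],[0,0,0,0,0,0,4.0]], force=70)

```text
time: 11.48
tcp_pos: [0.4773, 0.3341, 0.1489]
ee_rot: [179.7, 0.1, -160.9]
force: [-5.4, 4.4, 8.4]
grip_width: 0.0487
grasp_force: 69.9
```

```bash
python3 st.py; python3 cap.py
```

```text
time 11.4833
qpos [ 34.8453  17.6731 -11.0991  61.0612   0.2499  15.7362]
tcp_pos [0.4773 0.3341 0.1489]
ee_rot [ 1.797143e+02  9.250000e-02 -1.608908e+02]
force [-5.3644  4.3985  8.3758]
torque [1.0627 0.9901 0.0024]
grip_width 0.0487
grasp_force 69.9053
w 5581 [ 273  293   88   82 5600] c [0.4745 0.335  0.1816] n [-0.073  0.238  0.969] tilt 14.4
b 2 [285 343   1   2   2] c [0.5012 0.3419 0.178 ] n [0.    0.937 0.351] tilt 69.5
```

The nut still leans 14°. The pads are now in line with the lean, so over-tilting the tool the opposite way should lever it upright without slipping.

>>> carry_out(rows=[[0.05,0.015,0,0.02,-0.05,0,4.0],[0.05,0.015,0,0.02,-0.05,0,4.0],[0.05,0.015,0,0.02,-0.05,0,4.0],[0.05,0.015,0,0.02,-0.05,0,4.0],[0,0,0,0,0,0,4.0],[0,0,0,0,0,0,4.0]])

```text
time: 12.08
tcp_pos: [0.4794, 0.333, 0.1509]
ee_rot: [167.5, 0.8, -161.0]
force: [-3.8, 6.6, 14.1]
grip_width: 0.0397
grasp_force: 7.9
```

```bash
python3 st.py; python3 cap.py
python3 - <<'E'
from h import *
# basket rim / bowl rim planes from wrist
s=load('wrist'); P=cloud(s).reshape(-1,3); r=np.hypot(P[:,0]-.4775,P[:,1]-.3315); th=np.degrees(np.arctan2(P[:,1]-.3315,P[:,0]-.4775))
for a in range(-180,180,30):
    for lo,hi in ((.027,.034),(.040,.05),(.060,.069),(.078,.086)):
        m=(th>=a)&(th<a+30)&(r>lo)&(r<hi)&(P[:,2]>.1)&(P[:,2]<.15)
        print(a,lo,m.sum(),(np.percentile(P[m,2],90)*1000).round(1) if m.sum()>20 else '-',end=' | ')
    print()
E
```

```text
time 12.0833
qpos [ 27.4478  15.4116 -15.0389  56.9245  12.2      8.6507]
tcp_pos [0.4794 0.333  0.1509]
ee_rot [ 167.5487    0.775  -161.0069]
force [-3.8105  6.6078 14.0707]
torque [1.9338 1.1079 0.1221]
grip_width 0.0397
grasp_force 7.882
w 3887 [ 309  286   72   82 3899] c [0.4747 0.3354 0.1818] n [-0.085  0.296  0.951] tilt 18.0
b 25 [303 341   6  13  40] c [0.4618 0.3371 0.1808] n [-0.665  0.059  0.744] tilt 41.9
-180 0.027 588 125.3 | -180 0.04 1169 121.7 | -180 0.06 1687 138.5 | -180 0.078 2194 139.7 | 
-150 0.027 1153 145.4 | -150 0.04 1213 121.6 | -150 0.06 1795 138.6 | -150 0.078 1720 139.9 | 
-120 0.027 1152 147.6 | -120 0.04 1196 121.7 | -120 0.06 1868 138.5 | -120 0.078 2266 139.8 | 
-90 0.027 550 148.1 | -90 0.04 1088 121.7 | -90 0.06 1929 138.4 | -90 0.078 3381 139.5 | 
-60 0.027 7 - | -60 0.04 661 121.6 | -60 0.06 1485 138.2 | -60 0.078 2732 138.7 | 
-30 0.027 0 - | -30 0.04 77 121.3 | -30 0.06 296 138.4 | -30 0.078 346 142.5 | 
0 0.027 0 - | 0 0.04 4 - | 0 0.06 1274 138.2 | 0 0.078 1960 139.3 | 
30 0.027 0 - | 30 0.04 0 - | 30 0.06 456 138.5 | 30 0.078 1309 139.2 | 
60 0.027 0 - | 60 0.04 0 - | 60 0.06 361 138.4 | 60 0.078 1270 139.2 | 
90 0.027 0 - | 90 0.04 404 121.4 | 90 0.06 1130 138.4 | 90 0.078 2545 139.2 | 
120 0.027 321 125.1 | 120 0.04 882 121.5 | 120 0.06 1265 138.3 | 120 0.078 3194 139.2 | 
150 0.027 502 125.2 | 150 0.04 1026 121.6 | 150 0.06 1474 138.5 | 150 0.078 2935 139.5 |
```

The pads slid off (opening 39.7 mm, grip 8 N). The basket is still level (rim 138.4 mm all round), so nothing else was disturbed. I'll open, line the tool up with the nut's lean keeping the closing axis in the lean plane, and regrip harder for a real moment arm.

>>> carry_out(rows=[[0,0,0,0,0,0,6.5],[0,0,0,0,0,0,8.5],[0,0,0,0,0,0,8.5],[0,0,0,0,0,0.1,8.5],[-0.0825,-0.025,0,-0.02,-0.01,0,8.5],[-0.0825,-0.025,0,-0.02,-0.01,0,8.5],[-0.0825,-0.025,0,-0.02,-0.01,0,8.5],[-0.0825,-0.025,0,-0.02,-0.01,0,8.5],[-0.0825,-0.025,0,-0.02,0,0,8.5],[-0.0825,-0.025,0,-0.02,0,0,8.5],[0,0,0,0,0,0,8.5]])

```text
time: 13.1
tcp_pos: [0.4755, 0.3315, 0.1463]
ee_rot: [-162.1, -0.8, -161.0]
force: [-0.1, -0.2, -0.5]
grip_width: 0.085
grasp_force: 0.0
```

```bash
python3 st.py; python3 cap.py
cat > tf.py <<'E'
from h import *
from scipy.spatial.transform import Rotation as R
import sys
o=robot.get_obs(); r=R.from_euler('xyz',o['ee_rot'],degrees=True).as_matrix()
print('tool x,y,z',r.T.round(3).tolist())
P=cloud(load('wrist')); Q=(P-o['tcp_pos'])@r
# dark nut side points: in tool frame, inside r<32mm, z between -38 and 25
k=(np.hypot(Q[...,0],Q[...,1])<.04)&(Q[...,2]>-.06)&(Q[...,2]<.03)
for z0 in range(-45,25,5):
    m=k&(Q[...,2]*1000>=z0)&(Q[...,2]*1000<z0+5)
    if m.sum()>30:
        p=Q[m]*1000; A=np.c_[2*p[:,:2],np.ones(len(p))]; s=np.linalg.lstsq(A,(p[:,:2]**2).sum(1),rcond=None)[0]
        print('toolz',z0,m.sum(),'circle',s[:2].round(1),'R',np.sqrt(abs(s[2]+s[0]**2+s[1]**2)).round(1),'xy min/max',p[:,:2].min(0).round(1),p[:,:2].max(0).round(1))
E
python3 tf.py
```

```text
time 13.1
qpos [ 44.3972  24.7417  -3.7408  70.0613 -15.7508  26.452 ]
tcp_pos [0.4755 0.3315 0.1463]
ee_rot [-162.149    -0.7698 -160.9918]
force [-0.0523 -0.2438 -0.4813]
torque [ 0.3159  0.162  -0.0535]
grip_width 0.085
grasp_force 0.0
w 5884 [ 253  304   93   83 5927] c [0.4741 0.3388 0.1812] n [-0.086  0.311  0.947] tilt 18.8
b none
tool x,y,z [[-0.946, -0.323, 0.012], [-0.311, 0.901, -0.303], [0.087, -0.29, -0.953]]
toolz -40 5873 circle [ 1.1 -4.4] R 14.1 xy min/max [-23.4 -26.1] [23.5 21.2]
toolz -35 10061 circle [ 1.  -1.9] R 20.0 xy min/max [-26.2 -28.3] [26.4 24.3]
toolz -30 791 circle [-0.9 -1.8] R 26.3 xy min/max [-13.5 -28.4] [26.6 24.9]
toolz -25 644 circle [-0.7 -1.9] R 26.2 xy min/max [  3.6 -28.3] [26.7 24.2]
toolz -20 578 circle [-0.7 -2. ] R 26.1 xy min/max [  3.8 -28.2] [26.7 24.1]
toolz -15 535 circle [-0.6 -2. ] R 26.1 xy min/max [  5.9 -26. ] [26.8 24. ]
toolz -10 156 circle [-1.3 -2.2] R 26.6 xy min/max [  5.8 -25.9] [26.8 23.9]
toolz -5 317 circle [-0.7 -2.3] R 24.9 xy min/max [ 10.8 -24.6] [24.7 19.1]
toolz 0 365 circle [-0.6 -2.4] R 24.9 xy min/max [ 10.9 -24.6] [24.9 19.5]
toolz 5 338 circle [-0.5 -2.5] R 24.9 xy min/max [  9.6 -24.9] [24.8 20. ]
toolz 10 1743 circle [-0.9  6.5] R 27.1 xy min/max [-18.2 -24.5] [25.  39.8]
toolz 15 2222 circle [ 0.8 10.5] R 25.8 xy min/max [-24.1 -24.6] [33.9 39.9]
toolz 20 1451 circle [15.9 13. ] R 16.3 xy min/max [ -6.6 -23.1] [39.1 30.5]
```

The cylinder fit shows the nut axis parallel to the tool (within 1°), offset (-0.7,-2.0) mm, with its 29 mm grip band centred at tool z of about -22. It pivots exactly at the spindle tip. I'll centre and grip at 100 N, then turn it upright about that point.

>>> carry_out(rows=[[0,0,0,0.13,-0.16,0.06,7.5],[0,0,0,0,0,0,6.0],[0,0,0,0,0,0,5.5],[0,0,0,0,0,0,5.0],[0,0,0,0,0,0,4.0],[0,0,0,0,0,0,4.0],[0,0,0,0,0,0,4.0],[0,0,0,0,0,0,4.0]], force=100)

```text
time: 13.87
tcp_pos: [0.4785, 0.3289, 0.1503]
ee_rot: [-162.6, -0.5, -161.3]
force: [-4.2, 4.4, 6.3]
grip_width: 0.0483
grasp_force: 101.5
```

>>> carry_out(rows=[[0.05,0.015,0,0.01,0.03,0,4.0],[0.05,0.015,0,0.01,0.03,0,4.0],[0.05,0.015,0,0.01,0.03,0,4.0],[0.05,0.015,0,0.01,0.03,0,4.0],[0.05,0.015,0,0.01,0.03,0,4.0],[0.05,0.015,0,0.01,0.03,0,4.0],[0,0,0,0,0,0,4.0]])

```text
time: 14.45
tcp_pos: [0.4771, 0.3278, 0.1508]
ee_rot: [179.4, -0.0, -161.3]
force: [-12.3, 0.8, 17.4]
grip_width: 0.0476
grasp_force: 100.6
```

```bash
python3 st.py; python3 cap.py; python3 tf.py
```

```text
time 14.45
qpos [ 34.1585  17.259  -11.4034  61.2215   0.5431  15.445 ]
tcp_pos [0.4771 0.3278 0.1508]
ee_rot [ 1.794456e+02 -3.280000e-02 -1.612857e+02]
force [-12.3274   0.7816  17.4362]
torque [-0.7468  2.6091  0.1845]
grip_width 0.0476
grasp_force 100.6324
w 5560 [ 268  294   89   81 5588] c [0.4764 0.3276 0.1815] n [-0.02   0.073  0.997] tilt 4.4
b 4 [285 341   1   4   4] c [0.5027 0.338  0.1719] n [0.946 0.323 0.034] tilt 88.0
tool x,y,z [[-0.947, -0.321, 0.001], [-0.321, 0.947, 0.007], [-0.003, 0.007, -1.0]]
toolz -45 950 circle [ 8.9 -0.8] R 29.1 xy min/max [-11.3 -38.3] [11.9 36.8]
toolz -40 877 circle [ 8.8 -0.7] R 29.1 xy min/max [-11.6 -38.1] [11.7 36.8]
toolz -35 8194 circle [ 2.4 -2.4] R 16.9 xy min/max [-23.1 -37.9] [25.8 36.9]
toolz -30 7647 circle [ 2.2 -1.2] R 20.1 xy min/max [-25.4 -36. ] [27.2 34.6]
toolz -25 667 circle [ 0.3 -0.6] R 26.0 xy min/max [  8.2 -25.3] [27.6 23.3]
toolz -20 559 circle [ 0.1 -1. ] R 26.2 xy min/max [  5.5 -27.3] [27.5 25.1]
toolz -15 520 circle [ 0.  -1.4] R 26.3 xy min/max [  4.3 -28.2] [27.6 24.7]
toolz -10 493 circle [-0.  -1.9] R 26.4 xy min/max [  4.5 -28.5] [27.4 21. ]
toolz -5 151 circle [ 1.  -1.4] R 25.1 xy min/max [ 12.9 -24.3] [27.2 20.5]
toolz 0 286 circle [ 0.1 -2.7] R 25.0 xy min/max [ 11.  -25.4] [25.6 13. ]
toolz 5 328 circle [ 0.2 -3.1] R 25.0 xy min/max [  9.1 -26.4] [25.8 18.2]
toolz 10 308 circle [ 0.2 -3.5] R 25.0 xy min/max [  7.8 -27.2] [25.7 17.3]
toolz 15 306 circle [ 0.3 -4. ] R 24.9 xy min/max [  5.7 -28.3] [25.8 17.2]
toolz 20 264 circle [-1.8 -3. ] R 27.2 xy min/max [  4.3 -29. ] [28.4 29. ]
```

The nut is now within 4° of upright, but its base sits about 6 mm towards -y of the spindle axis. I'll relieve the downward push and centre it.

>>> carry_out(rows=[[0.02,0.006,0,0.03,0.15,0.12,4.0],[0.02,0.006,0,0.03,0.15,0.12,4.0],[0.02,0.006,0,0.03,0.15,0.12,4.0],[0,0,0,0,0,0,4.0],[0,0,0,0,0,0,4.0]])

```text
time: 14.97
tcp_pos: [0.4766, 0.328, 0.1512]
ee_rot: [176.6, -0.2, -161.3]
force: [-9.8, -8.6, 5.5]
grip_width: 0.0468
grasp_force: 105.3
```

```bash
python3 st.py; python3 cap.py; python3 tf.py | grep -E "x,y|z (-20|-15|-10|0|5|10|15) "
```

```text
time 14.9667
qpos [ 32.472   16.7861 -12.083   60.5443   3.375   13.837 ]
tcp_pos [0.4766 0.328  0.1512]
ee_rot [ 176.5826   -0.237  -161.3406]
force [-9.8045 -8.6063  5.4569]
torque [-4.1063  1.4904  0.1544]
grip_width 0.0468
grasp_force 105.2699
w 5510 [ 269  293   89   82 5558] c [0.4764 0.3265 0.1813] n [-0.011  0.051  0.999] tilt 3.0
b 6 [306 342   3   3   6] c [0.4629 0.3302 0.1821] n [-0.756  0.601  0.26 ] tilt 75.0
tool x,y,z [[-0.947, -0.32, 0.004], [-0.319, 0.946, 0.059], [-0.023, 0.055, -0.998]]
toolz -20 558 circle [ 0.  -0.8] R 26.3 xy min/max [  5.5 -27.4] [27.5 25.1]
toolz -15 529 circle [ 0.1 -1.5] R 26.2 xy min/max [  4.8 -28.2] [27.6 21.4]
toolz -10 462 circle [ 0. -2.] R 26.3 xy min/max [  4.6 -28.6] [27.5 21. ]
toolz 0 284 circle [-0.2 -3.2] R 25.1 xy min/max [ 11.9 -25.5] [25.3 12.5]
toolz 5 330 circle [ 0.1 -3.7] R 25.0 xy min/max [  8.3 -27.4] [25.6 13.2]
toolz 10 317 circle [-0.1 -4.2] R 25.1 xy min/max [  6.4 -28.4] [25.5 14. ]
toolz 15 289 circle [ 0.1 -4.8] R 24.9 xy min/max [  4.6 -29.6] [25.4 15.5]
```

```bash
ls -tr pics/w_*
cat > ph.py <<'E'
from h import *
from scipy.spatial.transform import Rotation as R
s=load('wrist'); o=robot.get_obs()
def T(p,e): M=np.eye(4); M[:3,:3]=R.from_euler('xyz',e,degrees=True).as_matrix(); M[:3,3]=p; return M
X=np.linalg.inv(T(o['tcp_pos'],o['ee_rot']))@s['world_from_camera']
def prof(f,p,e,cap,n,half=75):
    M=T(p,e)@X; Mi=np.linalg.inv(M); I=cv2.imread('pics/'+f,0).astype(np.float32)
    n=np.array(n,float); n/=np.linalg.norm(n); ex=np.array([1,0,0])-n[0]*n; ex/=np.linalg.norm(ex); ey=np.cross(n,ex)
    cam=M[:3,3]-cap; a0=np.degrees(np.arctan2(cam@ey,cam@ex))
    A=np.arange(-half,half+.01,.5); H=np.arange(.004,.026,.001)
    out=np.zeros((len(H),len(A)),np.float32)
    az=np.radians(A+a0)
    for i,h in enumerate(H):
        P=np.array(cap)-h*n+.0258*(np.cos(az)[:,None]*ex+np.sin(az)[:,None]*ey)
        q=P@Mi[:3,:3].T+Mi[:3,3]; u=s['fx']*q[:,0]/q[:,2]+s['cx']; v=s['fy']*q[:,1]/q[:,2]+s['cy']
        out[i]=cv2.remap(I,u.astype(np.float32)[None],v.astype(np.float32)[None],cv2.INTER_LINEAR)[0]
    return A+a0,out
up=([.4775,.3315,.1825],[0,0,1])
L=[('wrist0.png',[.4770,.3322,.2326],[179.97,-.0708,-145.282],*up),
('wrist1.png',[.4779,.3322,.1479],[179.997,.1444,-145.169],*up),
('wrist2.png',[.4776,.3320,.1483],[-179.954,.1202,-129.121],*up),
('wrist3.png',[.4780,.3311,.1484],[-179.849,-.003,-115.488],*up)]
for l in L:
    a,p=prof(*l); m=p-cv2.GaussianBlur(p,(0,0),sigmaX=16,sigmaY=.01)
    q=m[4:18].mean(0); sel=slice(60,-60); q=q[sel]; aa=a[sel]; w=np.hanning(len(q))
    best=sorted([(abs((q*w*np.exp(-1j*k*np.radians(aa))).sum()).round(1),k,(np.degrees(np.angle((q*w*np.exp(-1j*k*np.radians(aa))).sum()))/-k%(360/k)).round(2)) for k in range(8,49)])[-4:]
    print(l[0],a[0].round(1),'std',q.std().round(2),best[::-1])
E
python3 ph.py
```

```text
pics/w_775845.png
pics/w_639847.png
pics/w_730718.png
pics/w_880.png
pics/w_256639.png
pics/w_766113.png
pics/w_167018.png
pics/w_347722.png
pics/w_463500.png
pics/w_142084.png
pics/w_351306.png
wrist0.png -220.7 std 2.12 [(np.float64(119.2), 17, np.float64(0.26)), (np.float64(116.9), 16, np.float64(9.47)), (np.float64(112.2), 18, np.float64(12.08)), (np.float64(105.9), 15, np.float64(19.9))]
wrist1.png -220.2 std 1.43 [(np.float64(68.4), 17, np.float64(20.95)), (np.float64(66.5), 16, np.float64(9.13)), (np.float64(65.4), 18, np.float64(11.45)), (np.float64(59.9), 15, np.float64(19.74))]
wrist2.png -204.2 std 1.37 [(np.float64(55.2), 16, np.float64(19.96)), (np.float64(53.4), 15, np.float64(6.27)), (np.float64(52.5), 17, np.float64(10.83)), (np.float64(47.7), 14, np.float64(16.32))]
wrist3.png -190.2 std 1.14 [(np.float64(45.5), 16, np.float64(14.09)), (np.float64(44.2), 15, np.float64(23.0)), (np.float64(42.2), 17, np.float64(6.23)), (np.float64(38.7), 14, np.float64(7.51))]
```

```bash
cat >> ph.py <<'E'
print('--- later')
def axis_cap(tcp,e,x,y,z): M=T(tcp,e); return (M@[x,y,z,1])[:3]
t13=([.4755,.3315,.1463],[-162.149,-.7698,-160.992])
c13=axis_cap(*t13,-.0007,-.0019,-.0367); n13=-(T(*t13)[:3,2])
tl=dict(n=n13,c=c13); print(c13,n13)
now=(o['tcp_pos'],o['ee_rot'])
L2=[('w_775845.png',[.4770,.3316,.1504],[-179.998,.0021,-54.848],c13,n13),
('w_639847.png',[.4772,.3301,.1462],[179.478,-17.916,-71.789],c13,n13),
('w_167018.png',[.4784,.3311,.1484],[-179.99,.032,-156.984],[.4743,.3354,.1816],[-.076,.245,.967]),
('w_142084.png',*t13,c13,n13)]
for l in L+L2:
    a,p=prof(*l); m=p-cv2.GaussianBlur(p,(0,0),sigmaX=16,sigmaY=.01)
    q=m[4:18].mean(0); sel=slice(50,-50); q=q[sel]; aa=a[sel]; w=np.hanning(len(q)); 
    r=[]
    for k in (15,16,18,20,24): c=(q*w*np.exp(-1j*k*np.radians(aa))).sum(); r.append((k,abs(c).round(0),(np.degrees(-np.angle(c))/k%(360/k)).round(1)))
    print(l[0],q.std().round(2),[tuple(map(float,x)) for x in r])
rows=[]
for l in L+L2:
    a,p=prof(*l); m=np.clip((p-p.min())*255/ (np.percentile(p,97)-p.min()+1),0,255).astype(np.uint8); rows.append(cv2.resize(m,(800,70)))
cv2.imwrite('pics/ph.png',np.vstack(rows))
E
python3 ph.py | sed -n '/later/,$p'
```

```text
--- later
[0.47353778 0.34081015 0.18180297] [-0.08774998  0.29399303  0.951771  ]
wrist0.png 2.15 [(15.0, 114.0, 19.9), (16.0, 128.0, 9.5), (18.0, 122.0, 12.1), (20.0, 77.0, 14.1), (24.0, 12.0, 8.5)]
wrist1.png 1.57 [(15.0, 65.0, 19.8), (16.0, 74.0, 9.2), (18.0, 72.0, 11.4), (20.0, 48.0, 13.0), (24.0, 12.0, 14.1)]
wrist2.png 1.32 [(15.0, 60.0, 6.4), (16.0, 63.0, 20.0), (18.0, 50.0, 2.6), (20.0, 27.0, 5.9), (24.0, 11.0, 9.6)]
wrist3.png 1.12 [(15.0, 51.0, 23.0), (16.0, 53.0, 14.1), (18.0, 38.0, 19.1), (20.0, 13.0, 4.7), (24.0, 15.0, 6.0)]
w_775845.png 0.46 [(15.0, 4.0, 3.9), (16.0, 3.0, 0.3), (18.0, 2.0, 15.4), (20.0, 2.0, 6.8), (24.0, 4.0, 7.9)]
w_639847.png 0.48 [(15.0, 14.0, 19.0), (16.0, 17.0, 13.1), (18.0, 17.0, 3.4), (20.0, 10.0, 13.8), (24.0, 2.0, 6.3)]
w_167018.png 3.2 [(15.0, 31.0, 16.6), (16.0, 34.0, 7.9), (18.0, 42.0, 12.8), (20.0, 41.0, 16.0), (24.0, 20.0, 5.0)]
w_142084.png 1.51 [(15.0, 79.0, 3.4), (16.0, 94.0, 15.2), (18.0, 102.0, 15.0), (20.0, 79.0, 14.9), (24.0, 11.0, 0.5)]
```

View pics/ph.png

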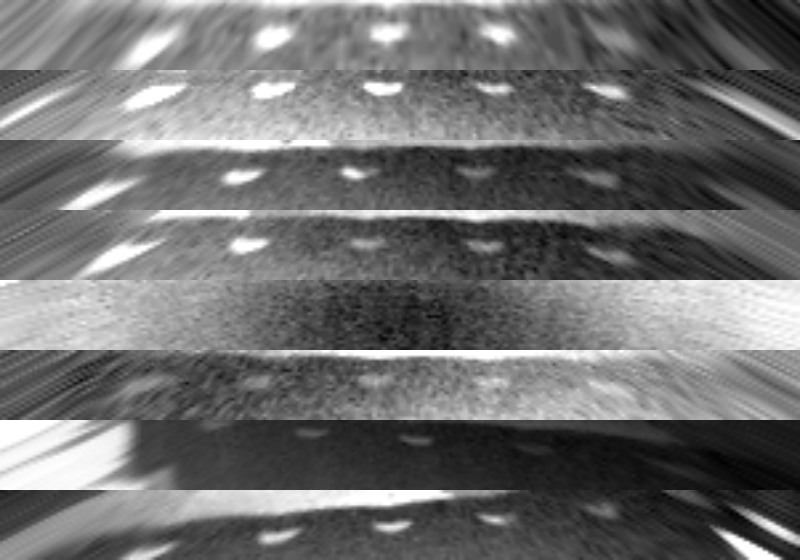

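The scallops (flute ends) are clearly visible and allow tracking of the nut's true rotation. I'll compare them in the pad frame for wrist1 to wrist3 (gripper at 0°, 16°, 30°).

```bash
cat > ph2.py <<'E'
exec(open('ph.py').read().split("up=(")[0])
# nut axis fixed in tool frame (pads hold it): find cap centre per image from bright cap blob, then sample ring
def scal(f,p,e):
    M=T(p,e); I=cv2.imread('pics/'+f,0)
    # cap blob near expected position
    k=((I>70)).astype(np.uint8); N,Lb,st,ce=cv2.connectedComponentsWithStats(k,connectivity=4)
    Mi=np.linalg.inv(X); q=Mi@np.array([0,0,-.0345,1]); u=s['fx']*q[0]/q[2]+s['cx']; v=s['fy']*q[1]/q[2]+s['cy']
    lab=Lb[int(v),int(u)]; (cx,cy),ax,an=cv2.fitEllipse(cv2.findContours((Lb==lab).astype(np.uint8),0,1)[0][0])
    # invert pixel to tool-frame plane z=-.0345
    d=X[:3,:3]@[(cx-s['cx'])/s['fx'],(cy-s['cy'])/s['fy'],1]; t=(-.0345-X[2,3])/d[2]; c=X[:3,3]+t*d
    C=(M@np.r_[c,1])[:3]; a,pr=prof(f,p,e,C,-M[:3,2]); 
    return (cx,cy,ax),c,a-a[len(a)//2],pr
for f,p,e in (('wrist1.png',[.4779,.3322,.1479],[179.997,.1444,-145.169]),('wrist2.png',[.4776,.3320,.1483],[-179.954,.1202,-129.121]),('wrist3.png',[.4780,.3311,.1484],[-179.849,-.003,-115.488])):
    el,c,a,pr=scal(f,p,e)
    m=pr-cv2.GaussianBlur(pr,(0,0),sigmaX=14,sigmaY=14); m=cv2.GaussianBlur(m,(0,0),1.5)
    m[:6]=-9;m[15:]=-9; q=m.max(0); pk=[(float(a[i].round(1)),float(q[i].round(1))) for i in range(20,len(q)-20) if q[i]==q[max(0,i-12):i+13].max() and q[i]>2]
    print(f,np.round(el[:2],1),np.round(el[2],1),(c*1000).round(1),pk)
E
python3 ph2.py
```

```text
wrist1.png [310.9 336. ] [81.2 91.5] [  2.6  -0.3 -34.5] [(-50.5, 2.5)]
wrist2.png [311.1 331.5] [80. 92.] [  4.2  -0.2 -34.5] [(60.0, 2.200000047683716)]
wrist3.png [311.2 331.7] [78.6 92.1] [  4.2  -0.2 -34.5] []
```

```bash
sed -i 's/m\[:6\]=-9;m\[15:\]=-9; q=m.max(0)/m=m[5:20]; q=m.max(0)/; s/q\[i\]>2\]/q[i]>1.2]/' ph2.py; python3 ph2.py
```

```text
wrist1.png [310.9 336. ] [81.2 91.5] [  2.6  -0.3 -34.5] [(-52.0, 33.29999923706055), (-28.0, 2.4000000953674316), (-21.5, 2.299999952316284), (-13.5, 2.5999999046325684), (1.5, 2.5), (9.5, 2.700000047683716), (17.5, 2.9000000953674316), (26.0, 2.5999999046325684), (42.0, 1.7000000476837158)]
wrist2.png [311.1 331.5] [80. 92.] [  4.2  -0.2 -34.5] [(-56.5, 10.800000190734863), (-43.5, 1.600000023841858), (-33.5, 2.0999999046325684), (-17.5, 2.9000000953674316), (-4.0, 2.5), (7.5, 2.5), (27.5, 1.5), (35.5, 1.2999999523162842), (63.5, 4.199999809265137)]
wrist3.png [311.2 331.7] [78.6 92.1] [  4.2  -0.2 -34.5] [(-55.5, 7.0), (-32.0, 2.5), (-19.0, 2.5), (-7.0, 2.799999952316284), (2.5, 2.700000047683716), (14.5, 2.0999999046325684), (35.0, 1.5), (59.5, 2.4000000953674316)]
```

The scallop phases read +10°, about +5°, then +4 to +8° (mod 22.5°) while the gripper turned 16, 30 and 90°. So the nut had stopped dead near +10° and the pads slipped: it is a left-hand thread, and the jam was me over-tightening. I'll reverse with small steps, the tool vertical.

>>> carry_out(rows=[[-0.03,-0.009,0,0,0,0,4.0],[-0.03,-0.009,-0.05,0,0,0,4.0],[0,0,-0.06,0,0,0,4.0],[0,0,-0.06,0,0,0,4.0],[0,0,-0.06,0,0,0,4.0],[0,0,0,0,0,0,4.0],[0,0,0,0,0,0,4.0]])

```text
time: 15.65
tcp_pos: [0.4761, 0.3311, 0.1518]
ee_rot: [179.9, -0.3, -174.6]
force: [-11.4, -5.3, 4.0]
grip_width: 0.0468
grasp_force: 108.2
```

```bash
python3 st.py; python3 cap.py; python3 tf.py | grep -E "x,y|z (-20|-15|-10|0|5|10|15) "
```

```text
time 15.65
qpos [ 34.6536  17.5922 -10.8187  61.7688   0.2659  29.2239]
tcp_pos [0.4761 0.3311 0.1518]
ee_rot [ 179.8557   -0.2866 -174.5704]
force [-11.4488  -5.3184   3.9723]
torque [-1.0773  2.4924 -0.9257]
grip_width 0.0468
grasp_force 108.2282
w 5436 [ 268  295   89   80 5466] c [0.4756 0.3313 0.1821] n [0.027 0.085 0.996] tilt 5.1
b 4 [305 344   2   3   4] c [0.4637 0.3351 0.1818] n [ 0.989 -0.151  0.006] tilt 89.7
tool x,y,z [[-0.995, -0.095, 0.005], [-0.095, 0.995, 0.003], [-0.005, 0.002, -1.0]]
toolz -20 603 circle [ 0.3 -0.7] R 26.1 xy min/max [  6.2 -26.7] [27.7 25.2]
toolz -15 572 circle [ 0.2 -1.2] R 26.3 xy min/max [  5.  -27.8] [27.8 25.1]
toolz -10 494 circle [ 0.7 -1.6] R 26.1 xy min/max [  5.  -28.3] [27.9 21.1]
toolz 0 344 circle [ 0.8 -2.5] R 25.0 xy min/max [ 11.6 -25.1] [26.4 13.7]
toolz 5 360 circle [ 1.  -2.9] R 24.9 xy min/max [  9.9 -26.1] [26.4 18.4]
toolz 10 327 circle [ 1.1 -3.3] R 25.0 xy min/max [  7.4 -27.5] [26.5 18. ]
toolz 15 319 circle [ 1.3 -3.7] R 24.9 xy min/max [  6.8 -28.2] [26.7 17.6]
```

>>> carry_out(rows=[[0,0,-0.07,0,0,0.02,4.0],[0,0,-0.07,0,0,0.02,4.0],[0,0,-0.07,0,0,0.02,4.0],[0,0,-0.07,0,0,0.02,4.0],[0,0,0,0,0,0,4.0],[0,0,0,0,0,0,4.0]])

```text
time: 16.25
tcp_pos: [0.4776, 0.3326, 0.1526]
ee_rot: [179.8, -0.1, 169.5]
force: [-5.0, 0.2, -0.5]
grip_width: 0.047
grasp_force: 107.6
```

```bash
python3 st.py; python3 cap.py; python3 tf.py | grep -E "x,y|z (-20|-15|-10|0|5|10|15) "
```

```text
time 16.25
qpos [ 34.7152  17.5724 -10.7379  61.6267   0.2246  45.2025]
tcp_pos [0.4776 0.3326 0.1526]
ee_rot [ 1.79797e+02 -1.14900e-01  1.69513e+02]
force [-4.9895  0.1926 -0.457 ]
torque [ 0.067   1.2294 -0.071 ]
grip_width 0.047
grasp_force 107.5656
w 5501 [ 268  295   89   80 5532] c [0.4772 0.333  0.1828] n [0.025 0.077 0.997] tilt 4.6
b 40 [298 337   9  13  56] c [0.4692 0.3363 0.1835] n [ 0.069 -0.008  0.998] tilt 4.0
tool x,y,z [[-0.983, 0.182, 0.002], [0.182, 0.983, 0.004], [-0.001, 0.004, -1.0]]
toolz -20 561 circle [-0.  -0.7] R 26.2 xy min/max [  5.4 -27.2] [27.4 25.2]
toolz -15 522 circle [-0.1 -1. ] R 26.3 xy min/max [  4.8 -27.7] [27.5 24.9]
toolz -10 473 circle [-0.  -1.5] R 26.3 xy min/max [  4.3 -28.2] [27.4 21.6]
toolz 0 292 circle [ 0.1 -2.4] R 25.0 xy min/max [ 10.7 -25.2] [25.6 13.5]
toolz 5 338 circle [ 0.1 -2.8] R 25.0 xy min/max [  8.7 -26.2] [25.5 18.5]
toolz 10 311 circle [ 0.2 -3.2] R 25.0 xy min/max [  7.9 -26.8] [25.8 18.4]
toolz 15 295 circle [ 0.3 -3.6] R 24.9 xy min/max [  5.4 -28. ] [25.5 18. ]
```

Turning this way is free: force and torque are near zero and the cap is rising. I'll correct the remaining 4.5° tilt and keep turning.

>>> carry_out(rows=[[0.035,-0.01,0,0,0,0.02,4.0],[0.035,-0.01,0,0,0,0.02,4.0],[0,0,-0.08,0,0,0.02,4.0],[0,0,-0.08,0,0,0.02,4.0],[0,0,-0.08,0,0,0.02,4.0],[0,0,-0.08,0,0,0.02,4.0],[0,0,-0.08,0,0,0.02,4.0],[0,0,0,0,0,0,4.0],[0,0,0,0,0,0,4.0]])

```text
time: 17.1
tcp_pos: [0.4796, 0.3329, 0.1543]
ee_rot: [175.6, 0.5, 146.7]
force: [0.5, -0.8, -2.0]
grip_width: 0.0465
grasp_force: 107.4
```

```bash
python3 st.py; python3 cap.py; python3 tf.py | grep -E "x,y|z (-20|-10|0|10|15) "
```

```text
time 17.1
qpos [ 34.0472  14.0692 -15.3714  56.3306   1.1826  67.3596]
tcp_pos [0.4796 0.3329 0.1543]
ee_rot [175.6422   0.5379 146.7108]
force [ 0.4978 -0.7653 -2.0079]
torque [-0.4278  0.1893 -0.0442]
grip_width 0.0465
grasp_force 107.3789
w 5630 [ 268  294   89   82 5665] c [0.4779 0.3317 0.1846] n [-0.007  0.014  1.   ] tilt 0.9
b 79 [294 334  13  16 118] c [0.4746 0.3351 0.1848] n [ 0.04  -0.069  0.997] tilt 4.6
tool x,y,z [[-0.836, 0.549, -0.009], [0.547, 0.834, 0.076], [0.049, 0.058, -0.997]]
toolz -20 539 circle [-0.1 -0.8] R 26.1 xy min/max [  5.2 -27. ] [27.1 25.3]
toolz -10 464 circle [-0.3 -1.6] R 26.2 xy min/max [  4.1 -28.3] [27.  21.6]
toolz 0 251 circle [-0.4 -2.5] R 25.0 xy min/max [ 11.6 -24.5] [24.9 13. ]
toolz 10 294 circle [-0.4 -3.3] R 24.9 xy min/max [  6.7 -27.2] [24.8 17.9]
toolz 15 294 circle [-0.4 -3.7] R 24.9 xy min/max [  4.3 -28.2] [24.9 17.7]
```

The nut is now upright (0.9°) and centred, and it is climbing. Another -45°, orbiting the small tool offset about the spindle.

>>> carry_out(rows=[[0,0,-0.1,0.01,-0.02,0.02,4.0],[0,0,-0.1,0.01,-0.02,0.02,4.0],[0,0,-0.1,0.01,-0.02,0.02,4.0],[0,0,-0.1,0.01,-0.02,0.02,4.0],[0,0,-0.1,0.02,-0.02,0.02,4.0],[0,0,-0.1,0.02,-0.02,0.02,4.0],[0,0,-0.1,0.02,-0.02,0.02,4.0],[0,0,-0.1,0.02,-0.02,0.02,4.0],[0,0,0,0,0,0,4.0],[0,0,0,0,0,0,4.0]])

```text
time: 18.03
tcp_pos: [0.4812, 0.3326, 0.1565]
ee_rot: [175.6, 0.5, 101.0]
force: [-0.0, -0.2, -0.1]
grip_width: 0.0473
grasp_force: 107.8
```

```bash
python3 st.py; python3 cap.py; python3 tf.py | grep -E "x,y|z (-20|-10|0|10|15) "
```

```text
time 18.0333
qpos [ 36.0608  14.4791 -14.5394  57.18    -2.3378 114.9588]
tcp_pos [0.4812 0.3326 0.1565]
ee_rot [175.5674   0.5113 101.0047]
force [-0.0404 -0.222  -0.0957]
torque [-0.2077  0.421   0.0202]
grip_width 0.0473
grasp_force 107.7736
w 5620 [ 268  294   90   82 5667] c [0.4793 0.3331 0.1867] n [0.    0.023 1.   ] tilt 1.3
b 123 [289 335  18  15 191] c [0.4803 0.3358 0.1874] n [-0.023  0.077  0.997] tilt 4.6
tool x,y,z [[-0.19, 0.982, -0.009], [0.979, 0.19, 0.077], [0.078, 0.006, -0.997]]
toolz -20 527 circle [ 0.  -0.5] R 26.1 xy min/max [  5.5 -26.6] [27.4 25.3]
toolz -10 446 circle [-0.2 -1.3] R 26.2 xy min/max [  4.7 -27.9] [27.1 21.6]
toolz 0 232 circle [-0.3 -2.3] R 24.9 xy min/max [  9.9 -25.1] [25.  13.7]
toolz 10 293 circle [-0.6 -3. ] R 25.0 xy min/max [  6.8 -26.8] [24.8 18.6]
toolz 15 280 circle [-0.6 -3.4] R 24.9 xy min/max [  3.8 -28.2] [25.  17.7]
```

The nut is about -90° from its start with zero force on it. Lift test.

>>> carry_out(rows=[[0,0,0,-0.05,-0.05,0.1,4.0],[0,0,0,0,0,0.15,4.0],[0,0,0,0,0,0.2,4.0],[0,0,0,0,0,0.2,4.0],[0,0,0,0,0,0,4.0]])

```text
time: 18.55
tcp_pos: [0.4808, 0.3321, 0.1632]
ee_rot: [175.5, 0.5, 100.8]
force: [-0.6, -0.6, -1.0]
grip_width: 0.047
grasp_force: 107.7
```

```bash
python3 st.py; python3 cap.py
```

```text
time 18.55
qpos [ 36.0595  14.1645 -14.0353  57.994   -2.3678 115.1483]
tcp_pos [0.4808 0.3321 0.1632]
ee_rot [175.5487   0.5218 100.8122]
force [-0.6035 -0.5989 -0.9726]
torque [-0.0954  0.221   0.0217]
grip_width 0.047
grasp_force 107.6709
w 5615 [ 268  294   89   82 5663] c [0.4789 0.3325 0.1935] n [0.001 0.022 1.   ] tilt 1.3
b 131 [289 333  18  15 194] c [0.4796 0.3346 0.194 ] n [-0.01   0.001  1.   ] tilt 0.6
```

It lifts freely, with the cap at 0.1935 and only 1 N on the tool (about the nut's weight). I'll raise it well clear.

>>> carry_out(rows=[[0,0,0,0,0,0.5,4.0],[0,0,0,0,0,0.7,4.0],[0,0,0,0,0,1.0,4.0],[0,0,0,0,0,1.0,4.0],[0,0,0,0,0,1.5,4.0],[0,0,0,0,0,1.5,4.0],[0,0,0,0,0,1.5,4.0],[0,0,0,0,0,1.5,4.0],[0,0,0,0,0,1.0,4.0],[0,0,0,0,0,0.5,4.0],[0,0,0,0,0,0,4.0],[0,0,0,0,0,0,4.0]])

```text
time: 19.65
tcp_pos: [0.4806, 0.332, 0.2697]
ee_rot: [175.6, 0.5, 100.8]
force: [0.3, 0.1, -1.1]
grip_width: 0.0469
grasp_force: 107.6
```

```bash
python3 st.py
python3 - <<'E'
from h import *
a=snap('scene'); b=snap('side'); w=snap('wrist')
A=cv2.resize(a['img'][70:260,170:423],(400,300)); B=cv2.resize(b['img'][240:465,150:450],(400,300)); W=cv2.resize(w['img'],(400,300))
Z=cv2.resize(a['img'],(400,300))
cv2.imwrite('pics/fin.png',cv2.cvtColor(np.vstack([np.hstack([A,B]),np.hstack([W,Z])]),cv2.COLOR_RGB2BGR))
P=np.vstack([cloud(x).reshape(-1,3) for x in (a,b,w)]); r=np.hypot(P[:,0]-.4775,P[:,1]-.3315); th=np.degrees(np.arctan2(P[:,1]-.3315,P[:,0]-.4775))
for t in range(-180,180,60):
    m=(th>=t)&(th<t+60)&(r>.060)&(r<.069)&(P[:,2]>.11)&(P[:,2]<.15); print(t,m.sum(),np.percentile(P[m,2],90).round(4))
E
```

```text
time 19.65
qpos [ 36.0631  11.7843  -3.0937  71.3401  -2.3676 115.1628]
tcp_pos [0.4806 0.332  0.2697]
ee_rot [175.5708   0.5308 100.8016]
force [ 0.3345  0.1458 -1.1453]
torque [0.0494 0.1042 0.0327]
grip_width 0.0469
grasp_force 107.6297
-180 1516 0.1385
-120 188 0.1394
-60 629 0.1386
0 1292 0.1387
60 1562 0.1387
120 1598 0.1385
```

View pics/fin.png

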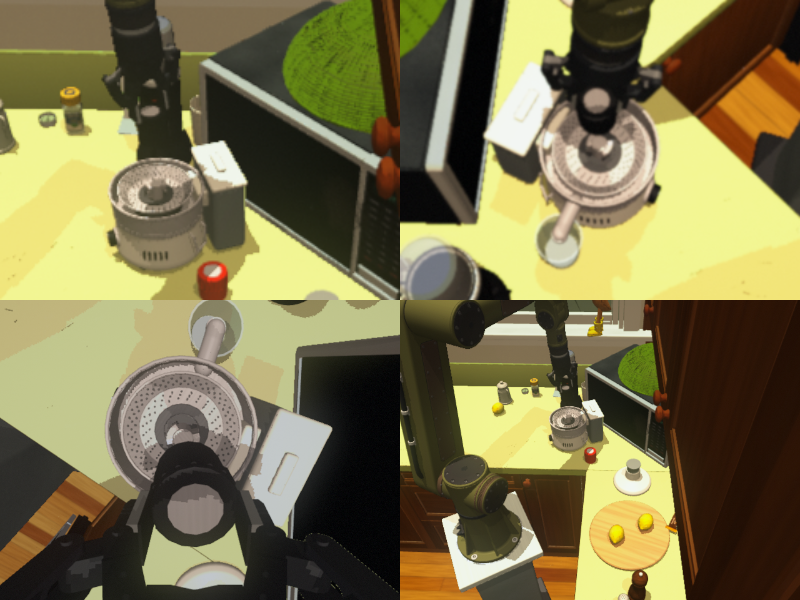

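The final views show the nut in the gripper above the bare spindle (wrist tile, nut at about (195,505)). The basket is level in its bowl with its rim at 138.5 mm, and the glass, cover, lemons and red decoy have not moved. Handing in.

```bash
python3 -c "
from cell import robot
print(robot.close_job())"
```

```text
the job is handed in; nothing more can be done
None
```

The nut is off and held about 12 cm above its seat, clear of the spindle (handed in at 19.7 s). The thread was left-handed, my first turn the wrong way jammed and tilted the nut before I reversed it, and at the end the basket was level in its bowl with the cover, glass and lemons where they were.

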